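# Put the flat grinding wheels back in their holders

## Task

Tidy the glass grinder's bench: put each of the three flat disc-shaped grinding wheels into the round wooden holder of its own size (small in small, middle in middle, large in large), lying flat on the holder's floor with its shank upright. The stones are brittle, so set them down instead of dropping them. Leave the cone-shaped and the dome-shaped heads, the glass and the dressing stone where they are.

Things in the scene. Friction and masses are not known exactly. Their poses are not given: they have to be found in the camera images.
- wheel_small: the small flat grinding wheel: a flat reddish-brown stone disc 36 mm in diameter and 16 mm thick, lying flat, with a brass flange 22 mm across and 4 mm high on it and an upright round steel shank, 12 mm in diameter, from its centre; the shank is bare from 20 mm to its top, 75 mm above the disc's underside. Loose, 0.06 to 0.11 kg. Origin: centre of the disc's underside; z up along the shank.
- wheel_middle: the middle flat grinding wheel: a flat reddish-brown stone disc 54 mm in diameter and 16 mm thick, lying flat, with a brass flange 22 mm across and 4 mm high on it and an upright round steel shank, 12 mm in diameter, from its centre; the shank is bare from 20 mm to its top, 75 mm above the disc's underside. Loose, 0.09 to 0.17 kg. Origin: centre of the disc's underside; z up along the shank.
- wheel_large: the large flat grinding wheel: a flat reddish-brown stone disc 72 mm in diameter and 16 mm thick, lying flat, with a brass flange 22 mm across and 4 mm high on it and an upright round steel shank, 12 mm in diameter, from its centre; the shank is bare from 20 mm to its top, 75 mm above the disc's underside. Loose, 0.15 to 0.26 kg. Origin: centre of the disc's underside; z up along the shank.
- holder_small: the small wheel holder: a fixed round wooden dish with a black rubber floor, outside 66 mm across, recess 54 mm across with upright walls, rim 6 mm thick; its rim is 14 mm and its inner floor 4 mm above the bench. It is for the 36 mm wheel. Origin: centre of its underside, on the bench; z up.
- holder_middle: the middle wheel holder: a fixed round wooden dish with a black rubber floor, outside 84 mm across, recess 72 mm across with upright walls, rim 6 mm thick; its rim is 14 mm and its inner floor 4 mm above the bench. It is for the 54 mm wheel. Origin: centre of its underside, on the bench; z up.
- holder_large: the large wheel holder: a fixed round wooden dish with a black rubber floor, outside 102 mm across, recess 90 mm across with upright walls, rim 6 mm thick; its rim is 14 mm and its inner floor 4 mm above the bench. It is for the 72 mm wheel. Origin: centre of its underside, on the bench; z up.
- cone_head: cone-shaped grinding head of the same stone, 54 mm across at the bench, narrowing to 18 mm at 38 mm height, with the same 12 mm steel shank upright on it, its top 75 mm above the bench. Loose; not a flat wheel, to be left alone. Origin: centre of its underside.
- dome_head: dome-shaped (half-ball) grinding head of the same stone, 50 mm across and about 29 mm high, with the same 12 mm steel shank upright on it, its top 75 mm above the bench. Loose; not a flat wheel, to be left alone. Origin: centre of its underside.
- glass: small empty greenish drinking glass, 62 mm across at the rim and 55 mm high, standing upright. Loose; to be left alone. Origin: centre of its underside.
- dressing_stone: grey dressing stone, a block 60 x 25 x 20 mm (x, y, z) lying on the bench. Loose; to be left alone. Origin: centre of its underside.
Not all that is in view belongs to the job. What is shaped like the wheel_large but purple is not meant.

How it is judged (in metres and radians):
At the end, for the whole second after the job is handed in: Each flat wheel lies in the holder of its own size: its centre within 12 mm of the holder's centre, its underside on the recess floor (1 to 6.8 mm above the holder's underside), upright within 0.08 rad, released and at rest (horizontal distance between wheel_small and holder_small below 0.012 m and z of wheel_small in the frame of holder_small between 0.001 and 0.0068 m and angle between each of wheel_small, wheel_middle, wheel_large's own z axis and vertical below 0.08 rad and linear speed of each of wheel_small, wheel_middle, wheel_large below 0.02 m/s and contact force between the fingers and wheel_small below 0.05 N and horizontal distance between wheel_middle and holder_middle below 0.012 m and z of wheel_middle in the frame of holder_middle between 0.001 and 0.0068 m and contact force between the fingers and wheel_middle below 0.05 N and horizontal distance between wheel_large and holder_large below 0.012 m and z of wheel_large in the frame of holder_large between 0.001 and 0.0068 m and contact force between the fingers and wheel_large below 0.05 N); the robot touches nothing.
It fails at once if the cone, the dome, the glass or the dressing stone is shoved more than 15 mm or knocked over (distance of any of cone_head, dome_head, glass, dressing_stone from where it was at the start of the episode above 0.015 m or angle between any of cone_head, dome_head, glass, dressing_stone's own z axis and vertical above 0.4 rad).
It fails at once if a flat wheel is dropped (falls freely more than about 13 mm) ((contact force between the fingers and wheel_small below 0.02 N and linear speed of wheel_small above 0.5 m/s) or (contact force between the fingers and wheel_middle below 0.02 N and linear speed of wheel_middle above 0.5 m/s) or (contact force between the fingers and wheel_large below 0.02 N and linear speed of wheel_large above 0.5 m/s)).
It also fails if it takes over 96 s, if anything falls off the work surface, if the arm or the gripper's body presses on something with over 40 N, if the wrist force passes 120 N, or if a joint passes its speed limit or range.

## Robot

A 6-joint arm with a two-finger parallel gripper is mounted at the origin on the work surface. World frame = base frame: x ahead of the robot, y to its left, z up, the work surface at z = 0. Lengths are in m, angles in degrees, forces in N, time in s.
With the tool pointing down it reaches from about 0.35 to 0.975 m from the base axis. Payload 17.4 kg.
Tool frame: the origin (TCP) lies at the very end of the fingers, on their centre line; the grasp point (between the pads) lies 19 mm behind it; z points along the fingers, y is the direction in which the jaws open and shut (so a half turn about z gives the same grasp; the last joint's range is limited). The gripper opens to 85 mm and grips with 20 to 120 N. Pads are 22 mm wide; open, the fingers measure 114 mm over their backs; the gripper's body (76 mm by 85 mm) begins 54 mm behind the grasp point. The pads swing forward as they close: fully open they stand 13 mm farther back than shut.
Start: joints at [63.667, 6.646, 82.598, -0, 90.757, -2.166], TCP at [0.276, 0.616, 0.231] pointing down, gripper open.
Joint ranges: [-162.19, 162.19], [-47.58, 125.68], [4.15, 143.07], [-65.23, 245.23], [0.69, 171.88], [-170.13, 170.13]. Speed limits (degrees/s): [108.29, 108.29, 127.2, 180, 180, 180].

## Interface

Orientations are given as [roll, pitch, yaw] about the fixed x, y, z axes, in that order (R = Rz(yaw) Ry(pitch) Rx(roll)).
In Python, from cell import sensors, vision, job_done, nets gives the robot as it stands.
- The arm moves only by the tool carry_out, never from a script. Its argument "plan" is a list that holds one entry, the list of rows, each a list of 5 numbers: the opening, from 0 (shut) to 1 (fully open), then the shift along the world's x, y, z in mm, then the turn about the world's z in degrees. In form: [[[claw, x, y, z, spin], ...]]. A call has 1 to 12 rows; each row is the pose to reach, as a shift and turn from the pose measured when the call began; what a row does not reach only later rows make up. A row lasts 1/10 s, in which the tool goes at most 50 mm and 8.59 degrees, less where a joint would pass 70% of its speed; a pose out of reach is approached as far as the arm can. A call with a gripper value outside its range is refused whole. The fingers move at their own pace and stop on an object; "force" is the grip in N (left out, the last holds). Time passes only in rows, so rows that repeat a pose let the fingers close. It gives the time, the measured TCP pose, the force and the opening at its end, in the units of the state.
- sensors.get_state(): the state, without advancing time (a new reading comes with each control period).
- vision.capture(name): name is "side" or "top" or "wrist"; returns a dict with "image" (420x560x3 uint8, red, green, blue), "fov_y" (degrees; the focal length in pixels is half the picture's height over the tangent of half this angle, whatever the lens; pixels are square), "cx", "cy" (the principal point, pixels), "dist_coeffs" ([k1, k2, p1, p2, k3] as OpenCV has them; the pictures are not rectified), "eye" and "orientation" of the camera in the world. Camera axes: x right, y down, z forward; pixel columns grow to the right and rows downward; lengths in m; the calibration is good to about 2 mm. A picture is of the moment at which its call begins. There is no depth.
- job_done(): hands the job in, once; it reports no verdict.
Trained networks look in a picture, given as the dict that the camera call returned (one of the last four; its "shot" number tells which), for a name from the list of things; names that differ only in an ending like _2 or _b are one class to them, and where a whole thing is asked for, a point or a joint stands for the part that bears it (a point fixed in the world has none). Each returns a list of dicts, best first, with "confidence" (0 to 1); they miss things now and then, are a little off and sometimes report something else, mostly with a low value. They report only what shows in the picture. A call takes as long as a camera call. They do not tell look-alikes from the thing itself.
- nets.search_frame(target, picture): "point" ([x, y, z] in m, in world coordinates, good to about 4 mm: the middle of the surface that is visible of it).
- nets.cut_out(target, picture): "mask" (420x560 bool, what is visible of it).
- nets.pinpoint(target, picture): "point" ([x, y, z] in m, in world coordinates, good to about 4 mm: a listed point, or the origin of a listed thing).
The state is a dict: "clock": time; "joint_positions": joint angles; "joint_vel": joint speeds; "joint_torque": joint torques, N m; "eef_pos": TCP position; "tool_rot": TCP orientation; "force": force on the tool from outside, world axes, zero at the start; "ft_torque": the same for the moment, N m; "opening": finger opening in m.
Only numpy, scipy, OpenCV 4.12 (cv2) and the standard library are available. Lean on these libraries where they do the work, as an engineer would, in place of code of your own. Each camera call takes 0.05 s, during which the arm holds its last target.

## Working session

There is one attempt and no reset: what is moved stays moved. The work goes in short steps, Python scripts to look and compute and a tool call to move; the robot and the scene stay as the last step left them, time stands still between calls to the robot, and variables do not carry over. Pictures are saved under pics/ and viewed, and the job is handed in when it is done.

Besides the shell and the picture viewer there is one more tool, called by a JSON object that holds its "api" and its "payload", one argument or row to a line. carry_out: Moves the arm, as the interface text tells. Its arguments: {"type":"object","properties":{"plan":{"type":"array","items":{"type":"array","items":{"type":"array","items":{"type":"number"}}}},"force":{"type":"number"}},"required":["plan"]}

```bash
mkdir -p pics; ls
cat > h.py <<'E'
import numpy as np, cv2
from cell import sensors, vision, job_done, nets
def snap(n,f):
    p=vision.capture(n); cv2.imwrite('pics/'+f,p['image'][:,:,::-1]); return p
E
python3 - <<'E'
from h import *
print(sensors.get_state())
for n in ['top','side','wrist']:
    p=snap(n,n+'0.png'); print({k:v for k,v in p.items() if k!='image'})
E
```

```text
pics
{'clock': 0.0, 'joint_positions': array([ 6.36678005e+01,  6.67473723e+00,  8.26367164e+01, -4.61371839e-04,
        9.07571867e+01, -2.16463278e+00]), 'joint_vel': array([ 0.05873304,  0.05030184,  0.0424949 ,  0.04937605,  0.07635652,
       -0.05623473]), 'joint_torque': array([ 4.70711311e-03, -7.32011032e+01, -6.32477617e+01,  2.77936051e-04,
        6.56492266e-03, -2.54774847e-05]), 'eef_pos': array([0.27625885, 0.61565957, 0.23054445]), 'tool_rot': array([-1.79931391e+02, -2.13160633e-03,  1.55832426e+02]), 'force': array([ 1.0675981 ,  0.21339774, -0.0935949 ]), 'ft_torque': array([-0.04158022, -0.04166328, -0.00803791]), 'opening': 0.08522031149050274}
{'fov_y': 57.00715579882665, 'cx': 285.07278922542463, 'cy': 212.17538889985195, 'dist_coeffs': array([0.03189315, 0.        , 0.        , 0.        , 0.        ]), 'eye': array([ 0.46716643, -0.00785849,  0.94487183]), 'orientation': array([-176.59351786,    1.89580494,  -91.1010717 ]), 'shot': 1}
{'fov_y': 53.854063718833785, 'cx': 274.9304011512203, 'cy': 212.85061689110665, 'dist_coeffs': array([-0.00176797,  0.        ,  0.        ,  0.        ,  0.        ]), 'eye': array([ 0.04385536, -0.55671192,  0.59931283]), 'orientation': array([-127.62604385,    1.16568917,  -41.87920346]), 'shot': 2}
{'fov_y': 66.8891702370546, 'cx': 277.6979528352903, 'cy': 208.0413070571065, 'dist_coeffs': array([-0.03929885,  0.        ,  0.        ,  0.        ,  0.        ]), 'eye': array([0.21480146, 0.64402653, 0.37242151]), 'orientation': array([1.64668730e+02, 8.54982502e-02, 6.58349485e+01]), 'shot': 3}
```

View pics/top0.png

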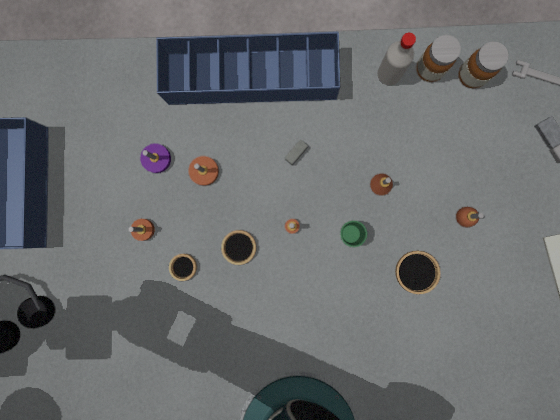

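View pics/side0.png

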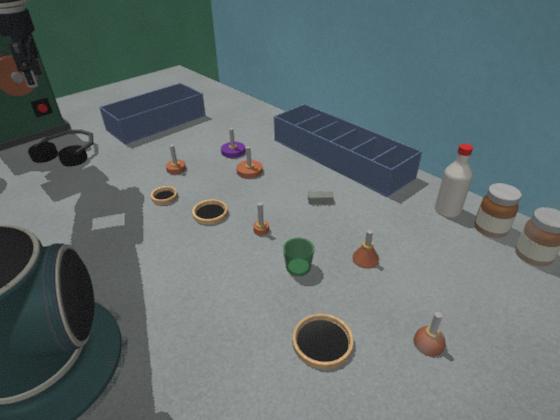

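Run:
```python
from h import *
P=[vision.capture('top'),vision.capture('side')]
for n in ['wheel_small','wheel_middle','wheel_large','holder_small','holder_middle','holder_large','cone_head','dome_head','glass','dressing_stone']:
    for p,l in zip(P,['top','side']):
        print(n,l,[(np.round(d['point'],4).tolist(),round(float(d['confidence']),2)) for d in nets.pinpoint(n,p)][:4])
```

```text
wheel_small top [([0.4871, 0.0063, 0.0013], 0.47)]
wheel_small side [([0.4903, 0.0106, -0.0048], 0.83)]
wheel_middle top [([0.4879, 0.3759, 0.0035], 0.66)]
wheel_middle side [([0.5888, -0.2134, -0.0008], 0.72), ([0.4896, 0.3714, 0.0016], 0.62)]
wheel_large top [([0.63, 0.2229, -0.0006], 0.89), ([0.6622, 0.3391, -0.0025], 0.68)]
wheel_large side [([0.6276, 0.2216, 0.0018], 0.77), ([0.662, 0.334, 0.0023], 0.58)]
holder_small top [([0.3991, 0.2745, 0.0007], 0.59)]
holder_small side [([0.3951, 0.2746, 0.0028], 0.92)]
holder_middle top []
holder_middle side [([0.4419, 0.1364, -0.0001], 0.91)]
holder_large top [([0.3732, -0.2901, -0.0029], 0.67)]
holder_large side [([0.3808, -0.2891, -0.0004], 0.66), ([0.6717, -0.0075, -0.0023], 0.17)]
cone_head top [([0.5043, -0.4113, -0.0023], 0.64)]
cone_head side [([0.5878, -0.2135, 0.001], 0.69)]
dome_head top [([0.5031, -0.4123, -0.0006], 0.59)]
dome_head side []
glass top [([0.4725, -0.1352, -0.0027], 0.94)]
glass side [([0.4677, -0.1332, -0.0011], 0.83)]
dressing_stone top [([0.6681, -0.0074, -0.0024], 0.72), ([0.5031, -0.4148, -0.0012], 0.52)]
dressing_stone side [([0.672, -0.0099, 0.0007], 0.63)]
```

The top picture shows these wheel-like things:
- purple disc at (155,158), the look-alike
- large orange-red disc at (203,170)
- middle disc at (142,230)
- small disc at (293,226)
- cone at (381,184)
- dome at (467,216)

The holders are at (183,267) small, (239,247) middle and (418,272) large. I'll crop and fit circles next.

```bash
cat >> h.py <<'E'
from scipy.spatial.transform import Rotation as Ro
from scipy.optimize import least_squares
def K(p):
    f=p['image'].shape[0]/2/np.tan(np.radians(p['fov_y']/2)); return np.array([[f,0,p['cx']],[0,f,p['cy']],[0,0,1.]])
def RW(p): return Ro.from_euler('xyz',p['orientation'],degrees=True).as_matrix()
def unproj(p,uv,z):
    n=cv2.undistortPoints(np.float64(uv).reshape(-1,1,2),K(p),p['dist_coeffs']).reshape(-1,2)
    d=np.c_[n,np.ones(len(n))]@RW(p).T
    e=p['eye']; return e+d*((z-e[2])/d[:,2])[:,None]
def proj(p,X):
    c=(np.float64(X).reshape(-1,3)-p['eye'])@RW(p)
    return cv2.projectPoints(c.reshape(-1,1,3),np.zeros(3),np.zeros(3),K(p),p['dist_coeffs'])[0].reshape(-1,2)
def circ(p,mask,z):
    cs,_=cv2.findContours(mask.astype(np.uint8),cv2.RETR_EXTERNAL,cv2.CHAIN_APPROX_NONE)
    c=max(cs,key=cv2.contourArea).reshape(-1,2)
    X=unproj(p,c,z)[:,:2]
    r=least_squares(lambda q:np.hypot(*(X-q[:2]).T)-q[2],[*X.mean(0),.03],loss='soft_l1',f_scale=.001)
    return r.x, np.abs(r.fun).mean()
E
python3 - <<'E'
from h import *
p=vision.capture('top'); im=p['image']
cv2.imwrite('pics/crop1.png',cv2.resize(im[130:310,110:500],None,fx=2,fy=2,interpolation=cv2.INTER_CUBIC)[:,:,::-1])
hsv=cv2.cvtColor(im,cv2.COLOR_RGB2HSV)
for n,(u,v),z in [('small',(293,226),.016),('mid',(142,230),.016),('large',(203,170),.016),('hs',(183,267),.014),('hm',(239,247),.014),('hl',(418,272),.014)]:
    h=30
    s=hsv[v-h:v+h,u-h:u+h]
    m=np.zeros(im.shape[:2],bool)
    w=(s[...,1]>90)&((s[...,0]<25)|(s[...,0]>170))
    nn,lab,st,ce=cv2.connectedComponentsWithStats(w.astype(np.uint8))
    k=1+np.argmax(st[1:,4]); m[v-h:v+h,u-h:u+h]=lab==k
    print(n,*[np.round(a*1000,1) for a in circ(p,m,z)], st[k])
E
```

```text
small [490.6   6.4  16.1] 0.5 [ 22  23  14  14 135]
mid [489.  367.   25.2] 4.4 [ 19  19  24  22 350]
large [629.5 219.5  34.8] 0.7 [ 16  16  30  29 623]
hs [397.7 270.   29.9] 0.7 [ 17  17  27  26 196]
hm [442.7 135.2  36.5] 1.8 [ 14  14  32  32 186]
hl [ 376.2 -285.9   48.8] 0.9 [  8   9  44  43 379]
```

View pics/crop1.png

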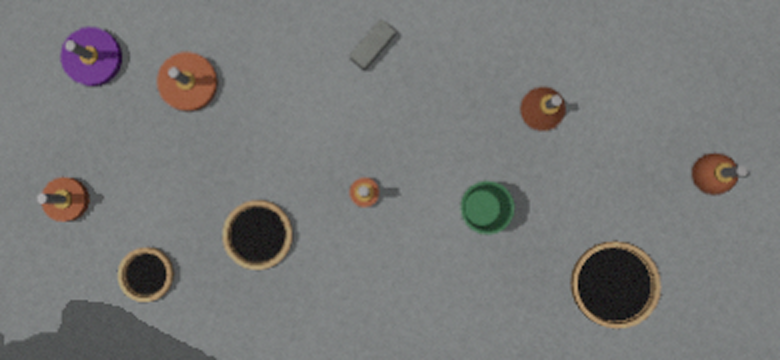

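Sizes agree with the three red-brown flat wheels, and the purple one is excluded. I'm moving over the middle wheel first.

{"api": "carry_out", "payload": {
  "plan": [
    [[1, 30, -35, -10, 0], [1, 60, -70, -20, 0], [1, 90, -105, -30, 0], [1, 120, -140, -40, 0], [1, 150, -175, -50, 0], [1, 180, -210, -65, 0], [1, 213, -245, -80, 0], [1, 213, -245, -80, 0], [1, 213, -245, -80, 0], [1, 213, -245, -80, 0], [1, 213, -245, -80, 0]]
  ],
  "force": 30
}}

```text
clock: 2.4
eef_pos: [0.4888, 0.3718, 0.1519]
tool_rot: [180.0, 0.0, 155.9]
force: [-0.8, -0.2, 0.4]
opening: 0.0853
```

Run:
```python
from h import *
s=sensors.get_state(); print(s['clock'],s['eef_pos'],s['tool_rot'],s['force'])
p=snap('wrist','w1.png')
for n in ['wheel_middle','wheel_small','holder_small','holder_middle']:
    print(n,[(np.round(d['point'],4).tolist(),round(float(d['confidence']),2)) for d in nets.pinpoint(n,p)][:4])
q=snap('top','t1.png')
print(p['eye'],p['orientation'])
```

```text
2.4 [0.48881439 0.37183746 0.15185809] [1.79959141e+02 1.55234310e-02 1.55911783e+02] [-0.79519079 -0.1627695   0.36375781]
wheel_middle [([0.4878, 0.3685, 0.004], 0.83)]
wheel_small []
holder_small [([0.3965, 0.2723, 0.0029], 0.67)]
holder_middle [([0.4405, 0.1342, -0.0011], 0.67)]
[0.42716128 0.39988458 0.29363243] [ 1.64649860e+02 -1.61802571e-02  6.59134915e+01]
```

View pics/w1.png

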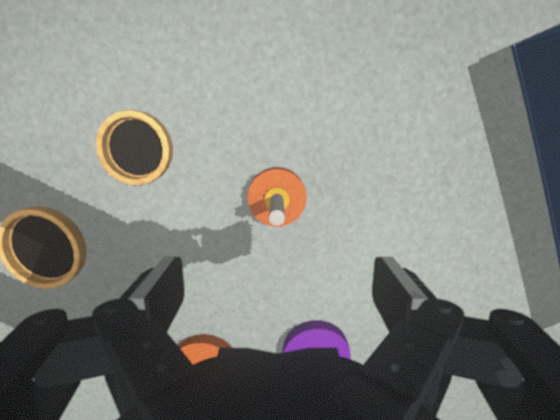

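The wrist picture shows the middle wheel at (277,197), its shank top at (277,218), and both holders on the left at (135,147) and (40,246). I'll measure the shank top and disc with the calibration.

```bash
cat >> h.py <<'E'
def blob(p,uv,h,z,kind='red'):
    im=p['image'];hsv=cv2.cvtColor(im,cv2.COLOR_RGB2HSV);u,v=uv
    y0,y1,x0,x1=max(v-h,0),v+h,max(u-h,0),u+h
    s=hsv[y0:y1,x0:x1]; w=(s[...,1]>90)&((s[...,0]<25)|(s[...,0]>170))
    nn,lab,st,ce=cv2.connectedComponentsWithStats(w.astype(np.uint8))
    m=np.zeros(im.shape[:2],bool); m[y0:y1,x0:x1]=lab==1+np.argmax(st[1:,4])
    return [np.round(a*1000,1) for a in circ(p,m,z)]
E
python3 - <<'E'
from h import *
p=vision.capture('wrist')
print(unproj(p,[[277,218]],.075), blob(p,(277,197),36,.016), blob(p,(135,147),48,.014), blob(p,(40,246),48,.014))
print(proj(p,[[.4888,.3718,.152]]))
E
```

```text
[[0.48868703 0.37134004 0.075     ]] [array([486.8, 372.1,  25.8]), np.float64(4.1)] [array([396. , 275.4,  32.4]), np.float64(0.6)] [array([440.9, 142.9,  42.6]), np.float64(1.3)]
[[277.57646661 264.63303952]]
```

{"api": "carry_out", "payload": {
  "plan": [
    [[1, 0, -0.5, -40, 0], [1, 0, -0.5, -80, 0], [1, 0, -0.5, -105, 0], [1, 0, -0.5, -119, 0], [1, 0, -0.5, -119, 0], [1, 0, -0.5, -119, 0], [0, 0, -0.5, -119, 0], [0, 0, -0.5, -119, 0], [0, 0, -0.5, -119, 0], [0, 0, -0.5, -119, 0], [0, 0, -0.5, -119, 0], [0, 0, -0.5, -119, 0]]
  ],
  "force": 40
}}

```text
clock: 3.95
eef_pos: [0.4892, 0.3707, 0.0326]
tool_rot: [180.0, 0.0, 155.9]
force: [-0.2, 0.8, 2.5]
opening: 0.011
```

{"api": "carry_out", "payload": {
  "plan": [
    [[0, 0, 0, 0, 0], [0, 0, 0, 0, 0]]
  ]
}}

```text
clock: 4.15
eef_pos: [0.4892, 0.3707, 0.0327]
tool_rot: [180.0, 0.0, 155.9]
force: [-0.5, -0.7, 1.5]
opening: 0.0109
```

Run:
```python
from h import *
s=sensors.get_state(); print(s['clock'],s['eef_pos'],s['opening'],s['force'])
p=snap('wrist','w2.png')
```

```text
4.15 [0.4892492  0.3706927  0.03267181] 0.01093816576800469 [-0.52552837 -0.72211959  1.49955537]
```

View pics/w2.png

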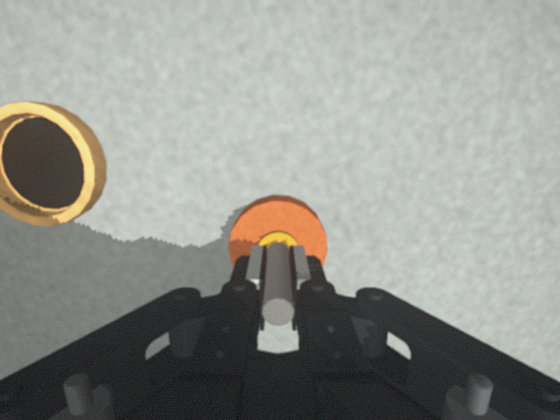

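Gripped (opening 10.9 mm). Lifting and moving to a view of the middle holder.

{"api": "carry_out", "payload": {
  "plan": [
    [[0, 0, 0, 15, 0], [0, 0, 0, 45, 0], [0, 0, 0, 80, 0], [0, 5, -30, 105, 0], [0, 10, -70, 120, 0], [0, 15, -115, 120, 0], [0, 18, -160, 120, 0], [0, 21, -205, 120, 0], [0, 24, -245, 120, 0], [0, 26, -261, 120, 0], [0, 26, -261, 120, 0], [0, 26, -261, 120, 0]]
  ]
}}

```text
clock: 5.4
eef_pos: [0.5153, 0.1098, 0.1534]
tool_rot: [179.9, 0.0, 155.8]
force: [-0.3, -0.5, -1.9]
opening: 0.0109
```

Run:
```python
from h import *
s=sensors.get_state(); print(s['clock'],s['eef_pos'],s['opening'],s['force'])
p=snap('wrist','w3.png')
for n in ['holder_small','holder_middle']:
    print(n,[(np.round(d['point'],4).tolist(),round(float(d['confidence']),2)) for d in nets.pinpoint(n,p)][:4])
print(proj(p,[[.442,.137,.014]]))
```

```text
5.4 [0.5153054  0.10983271 0.15339027] 0.010913845546450345 [-0.33017285 -0.46711567 -1.94262924]
holder_small [([0.5162, 0.1067, 0.1234], 0.48)]
holder_middle [([0.4394, 0.1366, -0.0028], 0.66)]
[[270.87808288 108.50308023]]
```

View pics/w3.png

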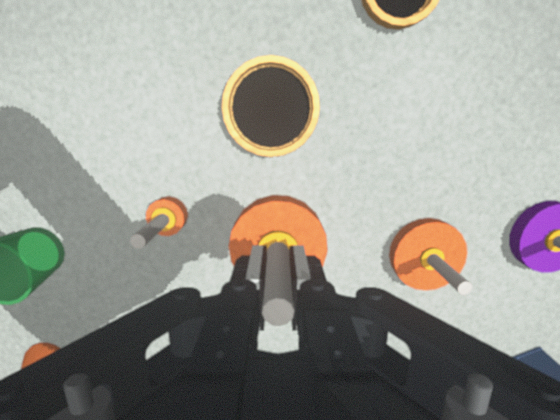

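The wheel hangs in the jaws at (278,235), and the middle holder's rim is clear at (271,106). I'll fit the rim, the small wheel and the large wheel from this picture.

Run:
```python
from h import *
p=vision.capture('wrist')
print('hm',blob(p,(271,106),60,.014),'ws',blob(p,(166,216),28,.016),'wl',blob(p,(430,255),48,.016))
print('shank tops',unproj(p,[[137,241],[465,288]],.075))
print('held shank centre offset', unproj(p,[[278,235]],.1534-.0327+.016))
```

```text
hm [array([442.4, 135.1,  38.5]), np.float64(1.2)] ws [array([488.4,  11.3,  17.3]), np.float64(3.0)] wl [array([623.8, 218.2,  35.8]), np.float64(5.0)]
shank tops [[0.48906489 0.00821873 0.075     ]
 [0.62770528 0.22158672 0.075     ]]
held shank centre offset [[0.50661372 0.11513819 0.1367    ]]
```

{"api": "carry_out", "payload": {
  "plan": [
    [[0, -25, 9, 0, 0], [0, -55, 19, 0, 0], [0, -73, 25.5, -20, 0], [0, -73, 25.5, -50, 0], [0, -73, 25.5, -80, 0], [0, -73, 25.5, -95, 0], [0, -73, 25.5, -95, 0], [0, -73, 25.5, -102, 0], [0, -73, 25.5, -108, 0], [0, -73, 25.5, -112, 0], [0, -73, 25.5, -115, 0], [0, -73, 25.5, -115, 0]]
  ]
}}

```text
clock: 6.8
eef_pos: [0.4421, 0.1361, 0.0376]
tool_rot: [180.0, -0.0, 155.9]
force: [0.1, 0.5, -1.7]
opening: 0.0108
```

Run:
```python
from h import *
s=sensors.get_state(); print(s['clock'],s['eef_pos'],s['opening'],s['force'])
p=snap('wrist','w4.png')
```

```text
6.8 [0.44209091 0.13605503 0.03758146] 0.010834108969006785 [ 0.11079812  0.53027644 -1.66617863]
```

View pics/w4.png

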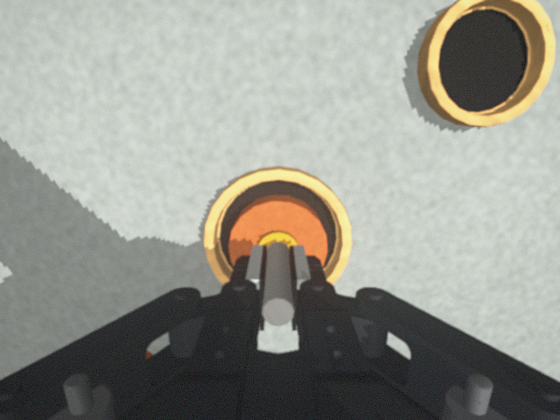

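The disc (230–328) sits between the recess walls (221–336). I'll lower the last 1 mm, open, and lift away.

{"api": "carry_out", "payload": {
  "plan": [
    [[0, 0, 0, -0.7, 0], [0, 0, 0, -1, 0], [0, 0, 0, -1, 0], [0.5, 0, 0, -1, 0], [1, 0, 0, -1, 0], [1, 0, 0, -1, 0], [1, 0, 0, -1, 0], [1, 0, 0, 15, 0], [1, 0, 0, 40, 0], [1, 0, 0, 75, 0], [1, 0, 0, 110, 0], [1, 0, 0, 115, 0]]
  ]
}}

```text
clock: 8.05
eef_pos: [0.4435, 0.1364, 0.1572]
tool_rot: [179.8, 0.3, 155.9]
force: [0.4, 1.3, 0.4]
opening: 0.0853
```

Run:
```python
from h import *
s=sensors.get_state(); print(s['clock'],s['eef_pos'],s['opening'],s['force'])
p=snap('wrist','w5.png')
for n in ['wheel_middle','holder_middle','holder_small']:
    print(n,[(np.round(d['point'],4).tolist(),round(float(d['confidence']),2)) for d in nets.pinpoint(n,p)][:4])
```

```text
8.05 [0.44351902 0.13642724 0.15718668] 0.08533393623775748 [0.40079658 1.25936597 0.35777038]
wheel_middle [([0.4443, 0.1362, 0.0049], 0.95)]
holder_middle []
holder_small [([0.3948, 0.2693, 0.0018], 0.92)]
```

View pics/w5.png

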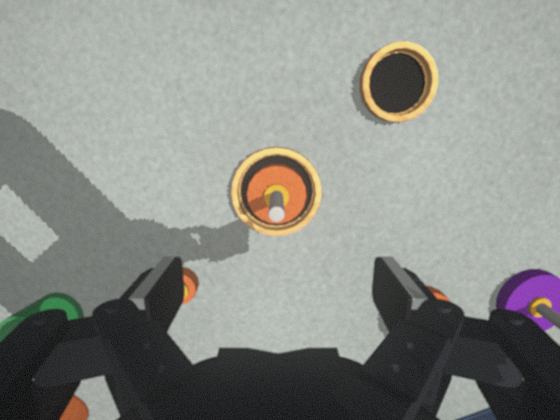

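The middle wheel is in its holder at (277,192), upright and clear of the walls. Now over the small wheel.

{"api": "carry_out", "payload": {
  "plan": [
    [[1, 15, -40, 0, 0], [1, 30, -85, 0, 0], [1, 45.5, -125, 0, 0], [1, 45.5, -128.5, -10, 0], [1, 45.5, -128.5, -10, 0], [1, 45.5, -128.5, -10, 0]]
  ]
}}

```text
clock: 8.85
eef_pos: [0.4867, 0.0081, 0.1406]
tool_rot: [-179.9, -0.2, 155.9]
force: [0.4, 0.5, 0.5]
opening: 0.0853
```

Run:
```python
from h import *
s=sensors.get_state(); print(s['clock'],s['eef_pos'],s['opening'],s['force'])
p=snap('wrist','w6.png')
for n in ['wheel_small']:
    print(n,[(np.round(d['point'],4).tolist(),round(float(d['confidence']),2)) for d in nets.pinpoint(n,p)][:4])
```

```text
8.85 [0.48669361 0.00807213 0.14063519] 0.08531775029252961 [0.44848528 0.48548259 0.45643587]
wheel_small [([0.4924, 0.0003, -0.0017], 0.92)]
```

View pics/w6.png

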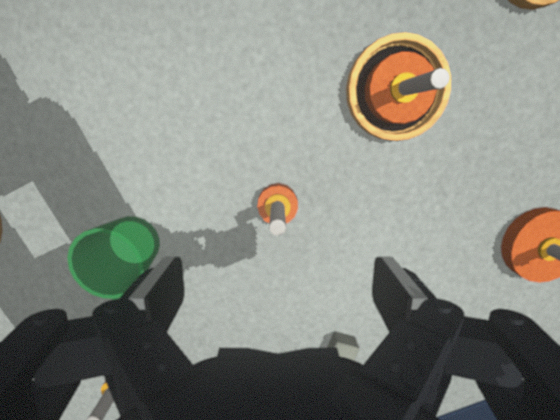

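Run:
```python
from h import *
p=vision.capture('wrist')
s=sensors.get_state(); print(s['clock'],s['eef_pos'])
print(unproj(p,[[278,228]],.075),unproj(p,[[277,206]],.020),blob(p,(277,205),28,.016))
```

```text
9.0 [0.487159   0.00844503 0.14175756]
[[0.49062387 0.00755821 0.075     ]] [[0.48925838 0.00723248 0.02      ]] [array([487.3,   7.7,  16.6]), np.float64(3.1)]
```

The small wheel at (277,206) lines up with the jaws. I'm grasping it with a correction of a couple of millimetres.

{"api": "carry_out", "payload": {
  "plan": [
    [[1, 2.3, -0.7, -35, 0], [1, 2.3, -0.7, -70, 0], [1, 2.3, -0.7, -95, 0], [1, 2.3, -0.7, -109, 0], [1, 2.3, -0.7, -109, 0], [1, 2.3, -0.7, -109, 0], [0, 2.3, -0.7, -109, 0], [0, 2.3, -0.7, -109, 0], [0, 2.3, -0.7, -109, 0], [0, 2.3, -0.7, -109, 0], [0, 2.3, -0.7, -109, 0], [0, 2.3, -0.7, -109, 0]]
  ]
}}

```text
clock: 10.2
eef_pos: [0.4894, 0.0077, 0.0328]
tool_rot: [-180.0, -0.1, 156.0]
force: [-0.7, 0.7, -1.3]
opening: 0.0114
```

{"api": "carry_out", "payload": {
  "plan": [
    [[0, 0, 0, 0, 0], [0, 0, 0, 0, 0]]
  ]
}}

```text
clock: 10.4
eef_pos: [0.4894, 0.0077, 0.0327]
tool_rot: [-180.0, -0.1, 156.0]
force: [0.3, -0.4, -0.2]
opening: 0.0108
```

Run:
```python
from h import *
s=sensors.get_state(); print(s['clock'],s['eef_pos'],s['opening'],s['force'])
p=snap('wrist','w7.png')
```

```text
10.4 [0.48936817 0.00773194 0.03268477] 0.010823371094650997 [ 0.33372597 -0.3507492  -0.21987653]
```

View pics/w7.png

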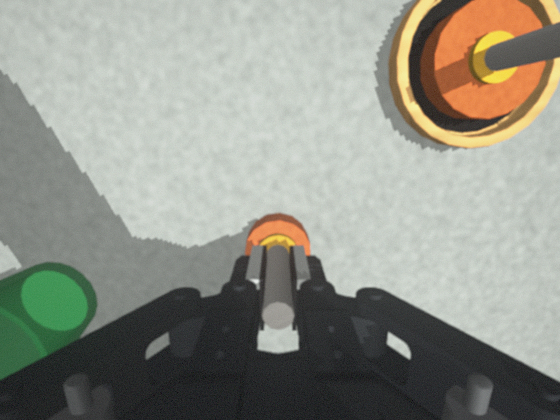

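{"api": "carry_out", "payload": {
  "plan": [
    [[0, 0, 0, 15, 0], [0, 0, 0, 45, 0], [0, 0, 0, 80, 0], [0, 0, 20, 115, 0], [0, 0, 55, 120, 0], [0, -3, 95, 120, 0], [0, -6, 135, 120, 0], [0, -12, 180, 120, 0], [0, -20, 220, 120, 0], [0, -20, 232, 120, 0], [0, -20, 232, 120, 0], [0, -20, 232, 120, 0]]
  ]
}}

```text
clock: 11.65
eef_pos: [0.4695, 0.2392, 0.1532]
tool_rot: [-180.0, -0.0, 156.0]
force: [-0.6, 0.1, -0.4]
opening: 0.011
```

Run:
```python
from h import *
p=snap('wrist','w8.png')
s=sensors.get_state(); print(s['clock'],s['eef_pos'],s['opening'],s['force'])
for n in ['holder_small','holder_middle','wheel_middle']:
    print(n,[(np.round(d['point'],4).tolist(),round(float(d['confidence']),2)) for d in nets.pinpoint(n,p)][:4])
u=proj(p,[[.396,.272,.014]])[0]; print(u)
print(blob(p,tuple(u.astype(int)),50,.014))
```

```text
11.7 [0.46959981 0.23882314 0.15308196] 0.010791847676966757 [ 0.0051902  -0.24661984 -0.99616852]
holder_small [([0.3973, 0.2702, -0.0003], 0.94)]
holder_middle []
wheel_middle [([0.4446, 0.136, 0.0058], 0.59)]
[277.37988762 105.65549341]
[array([396.6, 271. ,  30.2]), np.float64(0.7)]
```

View pics/w8.png

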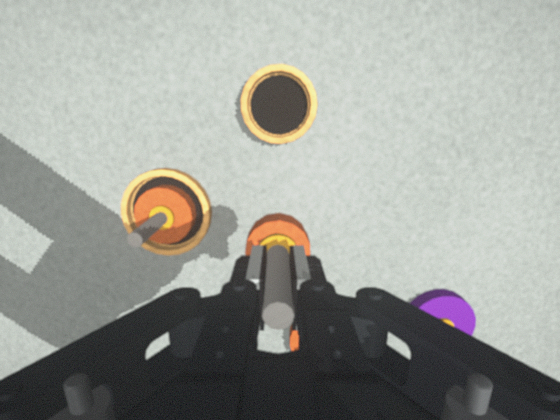

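The small holder's rim is at (278,104), which gives a centre of (0.397, 0.271). I'm placing the small wheel.

{"api": "carry_out", "payload": {
  "plan": [
    [[0, -25, 11, 0, 0], [0, -55, 24, 0, 0], [0, -72.5, 32, -20, 0], [0, -72.5, 32, -50, 0], [0, -72.5, 32, -80, 0], [0, -72.5, 32, -95, 0], [0, -72.5, 32, -95, 0], [0, -72.5, 32, -102, 0], [0, -72.5, 32, -108, 0], [0, -72.5, 32, -112, 0], [0, -72.5, 32, -115, 0], [0, -72.5, 32, -115, 0]]
  ]
}}

```text
clock: 13.05
eef_pos: [0.3971, 0.2707, 0.0377]
tool_rot: [-180.0, -0.1, 155.9]
force: [0.1, 0.6, -0.2]
opening: 0.0111
```

Run:
```python
from h import *
s=sensors.get_state(); print(s['clock'],s['eef_pos'],s['opening'],s['force'])
p=snap('wrist','w9.png')
```

```text
13.05 [0.39711775 0.27070266 0.0377255 ] 0.011088401010690608 [ 0.12854353  0.57039603 -0.21704909]
```

View pics/w9.png

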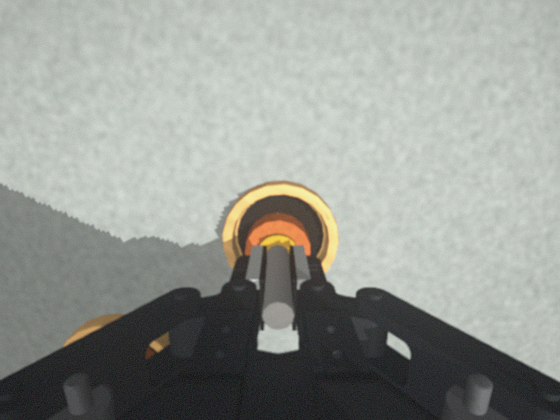

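The disc (246–310) is centred in the recess (238–323). Releasing.

{"api": "carry_out", "payload": {
  "plan": [
    [[0, 0, 0, -0.7, 0], [0, 0, 0, -1, 0], [0, 0, 0, -1, 0], [0.5, 0, 0, -1, 0], [1, 0, 0, -1, 0], [1, 0, 0, -1, 0], [1, 0, 0, -1, 0], [1, 0, 0, 15, 0], [1, 0, 0, 40, 0], [1, 0, 0, 75, 0], [1, 0, 0, 110, 0], [1, 0, 0, 115, 0]]
  ]
}}

```text
clock: 14.3
eef_pos: [0.3984, 0.2715, 0.1574]
tool_rot: [179.7, 0.1, 155.9]
force: [-0.4, -0.2, 0.5]
opening: 0.0857
```

Run:
```python
from h import *
s=sensors.get_state(); print(s['clock'],s['eef_pos'],s['opening'],s['force'])
p=snap('wrist','w10.png')
for n in ['wheel_middle','wheel_small']:
    print(n,[(np.round(d['point'],4).tolist(),round(float(d['confidence']),2)) for d in nets.pinpoint(n,p)][:4])
```

```text
14.3 [0.39839267 0.2714768  0.15740556] 0.0856779139444959 [-0.35698213 -0.17800966  0.47959459]
wheel_middle [([0.4431, 0.1367, 0.0032], 0.77)]
wheel_small []
```

View pics/w10.png

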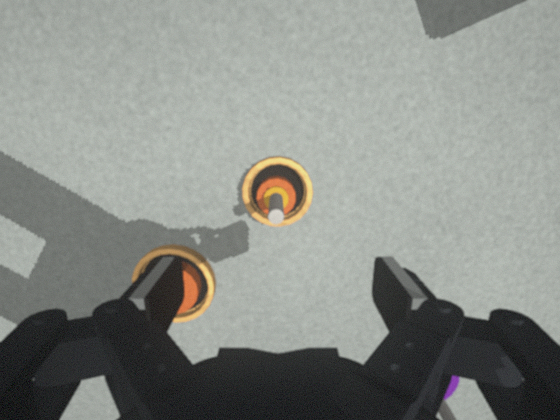

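The small wheel sits in its holder at (277,192). Now the large orange-red wheel, not the purple one.

{"api": "carry_out", "payload": {
  "plan": [
    [[1, 30, -7, 0, 0], [1, 75, -17, 0, 0], [1, 120, -27, 0, 0], [1, 165, -37, 0, 0], [1, 210, -46, 0, 0], [1, 229.5, -50.5, -10, 0], [1, 229.5, -50.5, -10, 0], [1, 229.5, -50.5, -10, 0], [1, 229.5, -50.5, -10, 0]]
  ]
}}

```text
clock: 15.35
eef_pos: [0.6258, 0.2204, 0.142]
tool_rot: [-180.0, -0.1, 155.9]
force: [-0.6, -0.4, -0.1]
opening: 0.0854
```

Run:
```python
from h import *
p=snap('wrist','w11.png')
s=sensors.get_state(); print(s['clock'],s['eef_pos'],s['opening'],s['force'])
for n in ['wheel_large']:
    print(n,[(np.round(d['point'],4).tolist(),round(float(d['confidence']),2)) for d in nets.pinpoint(n,p)][:4])
for a in [(.629,.221,.075),(.629,.221,.02)]: print(proj(p,[a]))
```

```text
15.4 [0.62582254 0.22055527 0.14252421] 0.08538062205905778 [-0.30148383 -0.21880464  0.34063876]
wheel_large [([0.6253, 0.2239, -0.0013], 0.78), ([0.6623, 0.34, 0.0], 0.58)]
[[279.77367121 226.55313542]]
[[279.45117733 206.12658684]]
```

View pics/w11.png

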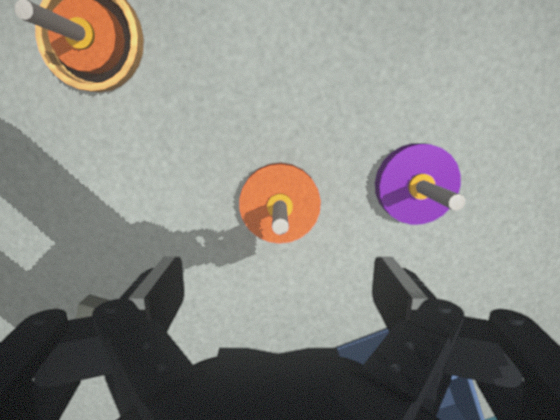

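The shank top is at (280,226), exactly where (0.629, 0.221) projects. Purple is off to the right at (420,184). Grasping.

{"api": "carry_out", "payload": {
  "plan": [
    [[1, 3.2, 0.5, -35, 0], [1, 3.2, 0.5, -70, 0], [1, 3.2, 0.5, -96, 0], [1, 3.2, 0.5, -110, 0], [1, 3.2, 0.5, -110, 0], [1, 3.2, 0.5, -110, 0], [0, 3.2, 0.5, -110, 0], [0, 3.2, 0.5, -110, 0], [0, 3.2, 0.5, -110, 0], [0, 3.2, 0.5, -110, 0], [0, 3.2, 0.5, -110, 0], [0, 3.2, 0.5, -110, 0]]
  ],
  "force": 50
}}

```text
clock: 16.65
eef_pos: [0.6292, 0.2211, 0.0329]
tool_rot: [-180.0, -0.0, 156.0]
force: [-0.7, -0.9, 1.8]
opening: 0.0107
```

{"api": "carry_out", "payload": {
  "plan": [
    [[0, 0, 0, 0, 0], [0, 0, 0, 0, 0]]
  ]
}}

```text
clock: 16.85
eef_pos: [0.6292, 0.2211, 0.033]
tool_rot: [180.0, -0.0, 156.0]
force: [-0.0, 0.5, 1.7]
opening: 0.0107
```

Run:
```python
from h import *
s=sensors.get_state(); print(s['clock'],s['eef_pos'],s['opening'],s['force'],s['joint_positions'])
p=snap('wrist','w12.png')
```

```text
16.85 [0.62918874 0.22106132 0.03298548] 0.010699575893832762 [-0.01972367  0.4500356   1.6846612 ] [ 1.71580074e+01  1.24656871e+01  9.49956215e+01  2.22519221e-02
  7.25621306e+01 -4.88121540e+01]
```

View pics/w12.png

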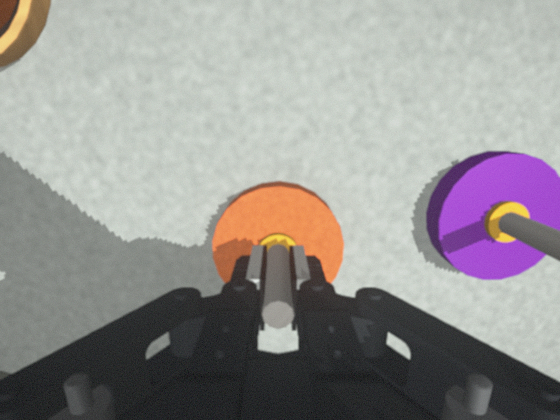

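{"api": "carry_out", "payload": {
  "plan": [
    [[0, 0, 0, 15, 0], [0, 0, 0, 45, 0], [0, 0, 0, 80, 0], [0, -5, -15, 115, 0], [0, -17, -50, 130, 0], [0, -30, -90, 130, 0], [0, -43, -130, 130, 0], [0, -56, -170, 130, 0], [0, -69, -210, 130, 0], [0, -82, -250, 130, 0], [0, -92, -280, 130, 0], [0, -92, -280, 130, 0]]
  ]
}}

```text
clock: 18.1
eef_pos: [0.5362, -0.0618, 0.1642]
tool_rot: [-180.0, 0.0, 155.8]
force: [-0.1, 0.5, -2.0]
opening: 0.0103
```

{"api": "carry_out", "payload": {
  "plan": [
    [[0, -10, -30, 0, 0], [0, -22, -70, 0, 0], [0, -35, -110, 0, 0], [0, -48, -150, 0, 0], [0, -61, -190, 0, 0], [0, -74, -230, 0, 0], [0, -85, -263, 0, 0], [0, -85, -263, -10, 0], [0, -85, -263, -10, 0], [0, -85, -263, -10, 0]]
  ]
}}

```text
clock: 19.1
eef_pos: [0.4516, -0.3239, 0.1545]
tool_rot: [-180.0, 0.0, 155.8]
force: [-0.4, 0.8, -1.8]
opening: 0.0109
```

Run:
```python
from h import *
p=snap('wrist','w13.png')
s=sensors.get_state(); print(s['clock'],s['eef_pos'],s['opening'],s['force'],s['tool_rot'])
for n in ['holder_large']:
    print(n,[(np.round(d['point'],4).tolist(),round(float(d['confidence']),2)) for d in nets.pinpoint(n,p)][:4])
u=proj(p,[[.377,-.287,.014]])[0]; print(u)
print(blob(p,tuple(u.astype(int)),75,.014))
```

```text
19.15 [ 0.45171889 -0.32388025  0.15468321] 0.01057331992748556 [ 0.0219884   0.04447185 -1.53678864] [-1.79986984e+02  4.55178155e-02  1.55850333e+02]
holder_large [([0.3718, -0.2904, 0.0009], 0.62)]
[280.96392855 102.26583605]
[array([ 374.6, -287.8,   45.2]), np.float64(0.3)]
```

View pics/w13.png

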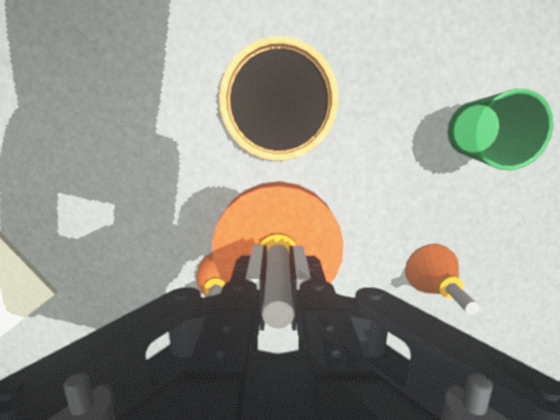

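The large holder is at (278,98), with the recess radius fitting 45.2 mm against 45 expected. The dome at (215,280) and cone at (432,270) are well away. Placing.

{"api": "carry_out", "payload": {
  "plan": [
    [[0, -25, 12, 0, 0], [0, -58, 27, 0, 0], [0, -76.7, 36.6, -20, 0], [0, -76.7, 36.6, -50, 0], [0, -76.7, 36.6, -80, 0], [0, -76.7, 36.6, -96, 0], [0, -76.7, 36.6, -96, 0], [0, -76.7, 36.6, -103, 0], [0, -76.7, 36.6, -109, 0], [0, -76.7, 36.6, -113, 0], [0, -76.7, 36.6, -116.5, 0], [0, -76.7, 36.6, -116.5, 0]]
  ]
}}

```text
clock: 20.4
eef_pos: [0.375, -0.2873, 0.038]
tool_rot: [-180.0, 0.0, 155.9]
force: [-1.7, -0.4, -2.1]
opening: 0.0108
```

Run:
```python
from h import *
s=sensors.get_state(); print(s['clock'],s['eef_pos'],s['opening'],s['force'])
p=snap('wrist','w14.png')
```

```text
20.4 [ 0.37501756 -0.28726016  0.03801017] 0.010780326296606952 [-1.66197777 -0.43528865 -2.13497784]
```

View pics/w14.png

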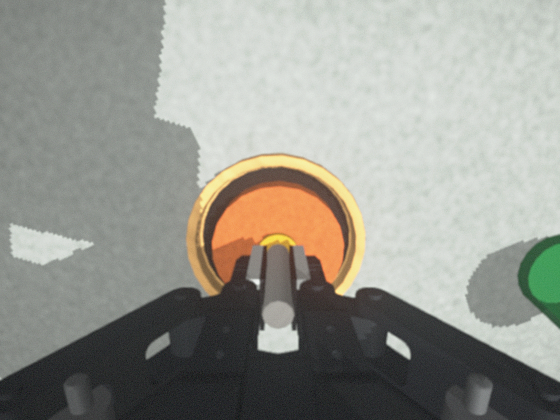

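The disc is inside the recess, with dark floor visible on the left, top and right. Releasing and lifting.

{"api": "carry_out", "payload": {
  "plan": [
    [[0, 0, 0, -0.7, 0], [0, 0, 0, -1, 0], [0, 0, 0, -1, 0], [0.5, 0, 0, -1, 0], [1, 0, 0, -1, 0], [1, 0, 0, -1, 0], [1, 0, 0, -1, 0], [1, 0, 0, 15, 0], [1, 0, 0, 40, 0], [1, 0, 0, 75, 0], [1, 0, 0, 110, 0], [1, 0, 0, 115, 0]]
  ]
}}

```text
clock: 21.65
eef_pos: [0.3761, -0.2882, 0.1577]
tool_rot: [-179.9, 0.4, 155.9]
force: [0.1, -0.4, 0.0]
opening: 0.0853
```

{"api": "carry_out", "payload": {
  "plan": [
    [[1, 10, -20, 30, 0], [1, 30, -60, 60, 0], [1, 50, -100, 90, 0], [1, 60, -130, 110, 0], [1, 60, -150, 120, 0], [1, 60, -150, 120, 0], [1, 60, -150, 120, 0], [1, 60, -150, 120, 0]]
  ]
}}

```text
clock: 22.45
eef_pos: [0.436, -0.4375, 0.2768]
tool_rot: [-179.9, 0.3, 155.9]
force: [-0.1, 0.5, 0.2]
opening: 0.0855
```

Run:
```python
from h import *
s=sensors.get_state(); print(s['clock'],s['eef_pos'],s['opening'],s['force'])
P=[snap('top','t9.png'),snap('side','s9.png'),snap('wrist','w15.png')]
cv2.imwrite('pics/s9c.png',cv2.resize(P[1]['image'][120:400,120:480],None,fx=2,fy=2,interpolation=cv2.INTER_CUBIC)[:,:,::-1])
cv2.imwrite('pics/t9c.png',cv2.resize(P[0]['image'][130:320,110:500],None,fx=2,fy=2,interpolation=cv2.INTER_CUBIC)[:,:,::-1])
for n in ['wheel_small','wheel_middle','wheel_large','holder_large']:
    for p,l in zip(P,['top','side','wrist']):
        print(n,l,[(np.round(d['point'],4).tolist(),round(float(d['confidence']),2)) for d in nets.pinpoint(n,p)][:3])
```

```text
22.45 [ 0.43602347 -0.43746393  0.27681413] 0.08545117773844516 [-0.05454549  0.52987247  0.22275036]
wheel_small top [([0.3973, 0.2695, 0.0049], 0.73)]
wheel_small side [([0.3991, 0.2705, 0.0015], 0.62)]
wheel_small wrist []
wheel_middle top [([0.4415, 0.1402, 0.006], 0.55)]
wheel_middle side [([0.4413, 0.1392, 0.002], 0.66)]
wheel_middle wrist [([0.5886, -0.2126, 0.0008], 0.66)]
wheel_large top [([0.662, 0.3354, 0.0017], 0.92), ([0.3762, -0.286, 0.0031], 0.72)]
wheel_large side [([0.6624, 0.3383, 0.0005], 0.69)]
wheel_large wrist [([0.3707, -0.2912, 0.0026], 0.74)]
holder_large top [([0.3778, -0.2897, -0.0021], 0.67)]
holder_large side [([0.6691, -0.0068, 0.0001], 0.62)]
holder_large wrist []
```

View pics/t9c.png

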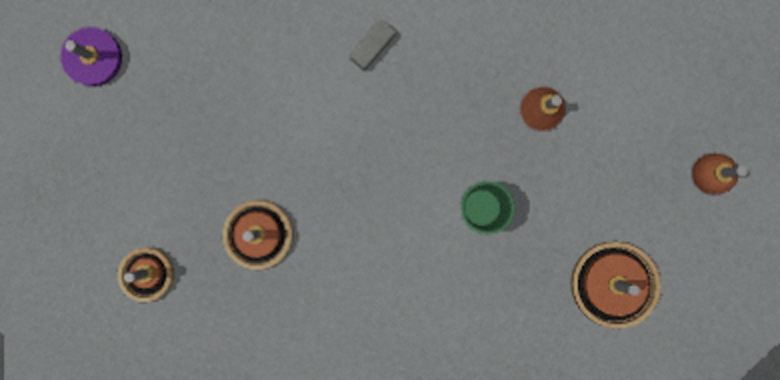

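View pics/s9c.png

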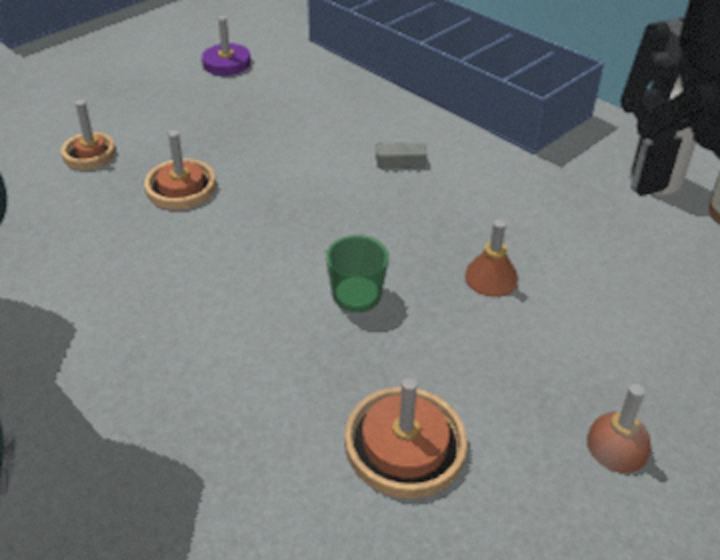

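In the top and side pictures all three wheels sit inside their holders, with a black floor ring all round each disc and the shanks upright. The cone, dome, glass and stone are where they were. Handing in.

Run:
```python
from h import *
print(job_done())
```

```text
the job is handed in; nothing more can be done
None
```

I put the small, middle and large red-brown wheels in the holders of their own size. Each was gripped by the shank, lowered to within a millimetre of the holder floor and released. I handed the job in at about 22.6 s of the 96 s allowed.

**Last checks:**
- **Wheels:** the top and side pictures showed all three upright, with the holder's black floor visible all round each disc. The networks put the wheel centres within about 6 mm of the holder centres, against the 12 mm limit.
- **Other things:** the cone, dome, glass, dressing stone and purple look-alike had not visibly moved. The arm stood clear with the gripper open.

**Checks that disagreed or failed:**
- The networks mislabelled some things. The cone came back as a middle wheel, the purple disc as a large wheel and the dressing stone as a large holder. I went by the pictures and known sizes instead.
- The final wrist view did not find the small wheel, and the final side view did not find the large one in its holder.

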